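# Hang the lift-off door of a stirrer guard and close it on its interlock

### The job

Get the guarded stirrer ready to run: take the white jar that stands in the doorway of the open-topped guard and stand it upright on the round stirrer plate inside, wholly on the plate. Take the guard's loose door out of its slotted stand, lower it fully onto the two upright hinge pins at the guard's front edge, and swing it shut against the stop so that it pushes in the limit-switch lever. Do not tip the jar or shift the other things on the bench.

Things in the scene. Friction and masses are not known exactly. Their poses are not given: they have to be found in the camera images.
- guard: fixed open-topped guard of white sheet, 130 mm (x) by 136 (y), walls 6 mm thick and 110 tall on the left, right and back; the front (-x) is open. Origin: centre of its footprint on the bench; x points to its back, y to its left (hinge side), z up. On the left or right of the bench; the door stand is on the other side.
- plate (a point): centre of the top of the round stirrer plate inside the guard, 90 mm across, 45 mm above the bench
- pin_low (a point): lower hinge pin at the guard's left front edge: centre of the shoulder (18 mm disc, 12 thick, held by a strap from behind) on which the knuckle comes to rest, 20 mm above the bench. The vertical steel pin, 8 mm in diameter, rises 24 mm from here, its last 8 mm tapering to 3 mm.
- pin_up (a point): upper hinge pin, the same shape, 77 mm straight above the lower one: shoulder 97 mm above the bench (its underside at 85 mm), pin top at 121 mm. The two pins share one vertical axis, so the door's lower knuckle must come in from the front between the two shoulders, and then both go down together.
- knuckle_low (a point): lower hinge knuckle of the door: centre of the underside of a tube 16 mm tall, 18 mm across, with a 10.5 mm hole right through; 8 mm above the door's lower edge. Axes as door.
- knuckle_up (a point): upper hinge knuckle, the same, 77 mm above the lower one. Hung, each knuckle's underside rests on its pin's shoulder and the door's lower edge is 12 mm above the bench.
- door: the loose door: aluminium frame with a clear window, 132 mm wide, 115 tall (without tab), 10 thick, about 0.28 kg. Origin: on its hinge axis at the level of its lower edge; z up, x its normal, y along it to the hinge side. The panel spans 14 to 146 mm from the hinge axis. Shut, its axes point as the guard's; it opens to the guard's front, turning clockwise seen from above.
- tab (a point): centre of the grip tab in the middle of the door's top edge, nearly over its centre of mass: 50 mm long (y), 10 thick (x), its centre 126 mm above the door's lower edge, its top 14 mm higher; the hinge axis is 76 mm away along +y, in the door's middle plane. Axes as door.
- stand: fixed grey stand for the door, base 70 mm (x) by 120 (y), 8 thick, with two pairs of 38 mm tall prongs; the door stands upright in the 12 mm slot between them, along the stand's y, its lower edge 8 mm above the bench, hinge side to +y. Origin: centre of its footprint on the bench.
- jar_mid (a point): centre (half-way up, 33 mm) of the round white jar with screw cap, body 52 mm across up to 54 mm, cap 45 mm across, 67 tall, about 0.11 kg. It starts in front of the guard, in the way of the swinging door.
- lever (a joint): turn of the limit-switch lever in the guard's doorway, right of the middle, 62 mm above the bench: 0 sticking out to the front, about 0.37 with the door shut against its stop. It turns on a vertical pin, moves easily (about 0.1 N), and stays where it is pushed.
- lever_tip (a point): tip of that lever, a small upright 8 mm roller; with the lever out it stands about 14 mm in front of the shut door's inner face
- carton: slim white upright carton, 99 mm deep, 52 wide, 150 tall, between the guard and the stand; loose, to be left where it is. Origin: centre of its underside
- beaker: clear beaker, 54 mm wide, 68 tall, beside the guard's left wall; loose, to be left where it is. Origin: centre of its underside
- flask: small conical flask, 51 mm wide, 79 tall, behind the stand; loose, to be left where it is. Origin: centre of its underside
- beaker_small: small clear beaker, 41 mm wide, 50 tall, in front of the stand; loose, to be left where it is. Origin: centre of its underside
- tape_roll: roll of tape lying flat, 60 mm wide, 19 tall, between the guard and the stand, nearer the robot; loose, to be left where it is. Origin: centre of its underside
- mouse: computer mouse, 63 x 104 x 35 mm, at the left; loose, to be left where it is. Origin: centre of its underside
Mind the look-alikes: they are no part of the job. What is shaped like the part that bears jar_mid but blue or red is not meant.

How it is judged:
At the end, for the whole second after the job is handed in: jar upright on the plate, axis within 18 mm of its centre; both knuckles on their pins (axes within 3.5 mm), down on the shoulders (4 mm); door upright and shut (0.08 rad); lever pushed in beyond 0.25 rad (horizontal distance between jar_mid and plate below 0.018 m and z of jar_mid in the frame of plate between 0.029 and 0.039 m and angle between each of jar_mid, tab's own z axis and vertical below 0.08 rad and horizontal distance between knuckle_low and pin_low below 0.0035 m and horizontal distance between knuckle_up and pin_up below 0.0035 m and z of knuckle_low in the frame of pin_low between -0.004 and 0.004 m and z of knuckle_up in the frame of pin_up between -0.004 and 0.004 m and angle between the x axis of tab and the x axis of guard, either way round below 0.08 rad and y of tab in the frame of guard below 0.02 m and value of joint lever above 0.25 rad); the robot touches nothing.
It fails at once if the jar is tipped over (angle between jar_mid's own z axis and vertical above 0.5 rad).
It fails at once if another thing on the bench is shifted by more than 25 mm or knocked over (distance of any of carton, beaker, flask, beaker_small, tape_roll, mouse from where it was at the start of the episode above 0.025 m or angle between any of carton, beaker, flask, beaker_small, tape_roll, mouse's own z axis and vertical above 0.4 rad).
It also fails if it takes over 67 s, if anything falls off the work surface, if the arm or the gripper's body presses on something with over 40 N, if the wrist force passes 120 N, or if a joint passes its speed limit or range.

### The arm

A 6-joint arm with a two-finger parallel gripper is mounted at the origin on a cart in front of the work surface, level with it; the furniture and walls round the work are solid. World frame = base frame: x ahead of the robot, y to its left, z up, the work surface at z = 0. Lengths are in m, angles in rad, forces in N, time in s.
With the tool pointing down it reaches from about 0.35 to 0.975 m from the base axis. Payload 4.9 kg.
Tool frame: the origin (TCP) lies at the very end of the fingers, on their centre line; the grasp point (between the pads) lies 19 mm behind it (ctrl.grip_point_offset is the distance from the TCP to the grasp point, in m); z points along the fingers, y is the line along which they close (so a half turn about z gives the same grasp; the last joint's range is limited). The gripper opens to 85 mm and grips with 20 to 120 N. Pads are 22 mm wide; open, the fingers measure 114 mm over their backs; the gripper's body (76 mm by 85 mm) begins 54 mm behind the grasp point. The pads swing forward as they close: fully open they stand 13 mm farther back than shut.
Start: joints at [-1.441, 0.053, 1.613, -0, 1.476, -0.119], TCP at [0.154, -0.606, 0.231] pointing down, gripper open.
Joint ranges: [-3.01, 3.01], [-1.01, 2.22], [0.06, 2.58], [-1.02, 4.17], [0.09, 2.62], [-3.14, 3.14]. Speed limits (rad/s): [2.57, 2.57, 3.14, 3.14, 3.14, 3.14].

### API

Orientations are given as a rotation vector (axis times angle).
In Python, from station import ctrl gives the robot as it stands.
- The arm moves only by the tool send_rows, never from a script. Its argument "rows" is a list of rows, each a list of 3 entries, a list of its own where there are three numbers: the finger opening in cm, from 0 to 8.54, then the shift along the tool's x, y, z in cm, then the turn about the tool's z in degrees. A call has 1 to 10 rows; each row shifts and turns the commanded pose from where the row before left it, along the tool's axes as they then stand; what a row does not reach is not made up. A row lasts 1/8 s, in which the tool goes at most 62.5 mm and 10.7 degrees, less where a joint would pass 70% of its speed; a pose out of reach is approached as far as the arm can. A call with a gripper value outside its range is refused whole. The fingers move at their own pace and stop on an object; "newtons" is the grip in N (left out, the last holds). Time passes only in rows, so rows that do not move let the fingers close. It gives the time, the measured TCP pose, the force, the opening and the grip force at its end, in the units of the state.
- ctrl.get_obs(): the state, without advancing time (a new reading comes with each control period).
- ctrl.get_image(name): name is "side" or "top" or "wrist"; returns a dict with "frame" (480x640x3 uint8, red, green, blue), "range_z" (480x640 float32, m along the optical axis (not along the pixel's ray), 0 where there is no reading), "fx", "fy", "cx", "cy" (pixels), "k1" (the pictures are not rectified: a ray, as slopes to the right and down, at radius r is drawn at 1 + k1 r^2 times it, then the intrinsics apply), "cam_to_world" (4x4, takes a point from camera to world coordinates). Camera axes: x right, y down, z forward; pixel columns grow to the right and rows downward; lengths in m; the calibration is good to about 2 mm. A picture is of the moment at which its call begins.
- ctrl.finish_job(): hands the job in; it is judged then, once.
The state is a dict: "t": time; "q": joint angles; "dq": joint speeds; "effort": joint torques, N m; "tool_pos": TCP position; "tool_rot": TCP orientation; "contact_force": force on the tool from outside, world axes, zero at the start; "wrist_torque": the same for the moment, N m; "opening": finger opening in m; "grip_force": force on a finger pad.
Only numpy, scipy, OpenCV 4.12 (cv2) and the standard library are available. Lean on these libraries where they do the work, as an engineer would, in place of code of your own. Each camera call takes 0.05 s, during which the arm holds its last target. There are 200 camera calls.

## Working session

There is one attempt and no reset: what is moved stays moved. The work goes in short steps, Python scripts to look and compute and a tool call to move; the robot and the scene stay as the last step left them, time stands still between calls to the robot, and variables do not carry over. Pictures are saved under pics/ and viewed, at most 10 in all, crops included, and the job is handed in when it is done.

Besides the shell and the picture viewer there is one more tool, called after "Call:" by a JSON object that holds its "op" and its "data". send_rows: Moves the arm, as the interface text tells. Its arguments: {"type":"object","properties":{"rows":{"type":"array","items":{"type":"array"}},"newtons":{"type":"number"}},"required":["rows"]}

```bash
mkdir -p pics
cat > h.py <<'E'
import numpy as np, cv2
from station import ctrl
def snap(name,fn=None):
    im=ctrl.get_image(name)
    if fn: cv2.imwrite('pics/'+fn,im['frame'][:,:,::-1]); 
    np.savez('last_'+name+'.npz',**im)
    return im
def ray(im,u,v):
    K=np.array([[im['fx'],0,im['cx']],[0,im['fy'],im['cy']],[0,0,1]],float)
    s=cv2.undistortPoints(np.array([[[u,v]]],float),K,np.array([float(im['k1']),0,0,0,0]))[0,0]
    T=im['cam_to_world']; return T[:3,3],T[:3,:3]@np.array([s[0],s[1],1.])
def atz(im,u,v,z):
    o,d=ray(im,u,v); return o+d*(z-o[2])/d[2]
def dep(im,u,v):
    o,d=ray(im,u,v); return o+d*im['range_z'][int(round(v)),int(round(u))]
def tri(a,ua,b,ub):
    o1,d1=ray(a,*ua);o2,d2=ray(b,*ub);d1=d1/np.linalg.norm(d1);d2=d2/np.linalg.norm(d2)
    s=np.linalg.lstsq(np.c_[d1,-d2],o2-o1,rcond=None)[0]
    p,q=o1+s[0]*d1,o2+s[1]*d2; return (p+q)/2,np.linalg.norm(p-q)
def load(n): return dict(np.load('last_'+n+'.npz'))
E
python3 - <<'E'
from h import *
np.set_printoptions(precision=4,suppress=True)
for n in('top','side'):
    im=snap(n,n+'0.png'); print(n,im['cam_to_world'],im['fx'],im['cx'],im['cy'],im['k1'])
print(ctrl.get_obs())
print(ctrl.grip_point_offset)
E
```

```text
top [[-0.0206 -0.982   0.1878  0.3176]
 [-0.9996  0.0163 -0.0245  0.0622]
 [ 0.021  -0.1883 -0.9819  1.1751]
 [ 0.      0.      0.      1.    ]] 487.1775093180223 321.583497123608 240.8700310539795 0.025954628151158073
side [[ 0.97   -0.097   0.2231  0.197 ]
 [-0.2431 -0.3493  0.905  -1.1214]
 [-0.0099 -0.932  -0.3623  0.5681]
 [ 0.      0.      0.      1.    ]] 488.9292849425244 322.52064297696194 242.13205668613776 -0.03527184594173609
{'t': 0.1, 'q': array([-1.441 ,  0.0533,  1.6142,  0.    ,  1.476 , -0.119 ]), 'dq': array([-0.0001, -0.0015, -0.0034, -0.0003,  0.0014, -0.0004]), 'effort': array([ -0.0006, -39.4904, -37.1366,  -0.0002,   0.0039,  -0.    ]), 'tool_pos': array([ 0.1538, -0.6052,  0.2302]), 'tool_rot': array([-3.1154, -0.3895,  0.    ]), 'contact_force': array([-0.5891, -0.4848, -0.2445]), 'wrist_torque': array([-0.0161,  0.031 , -0.0194]), 'grip_force': 0.0, 'opening': 0.08515465290322627}
0.0187
```

View pics/top0.png

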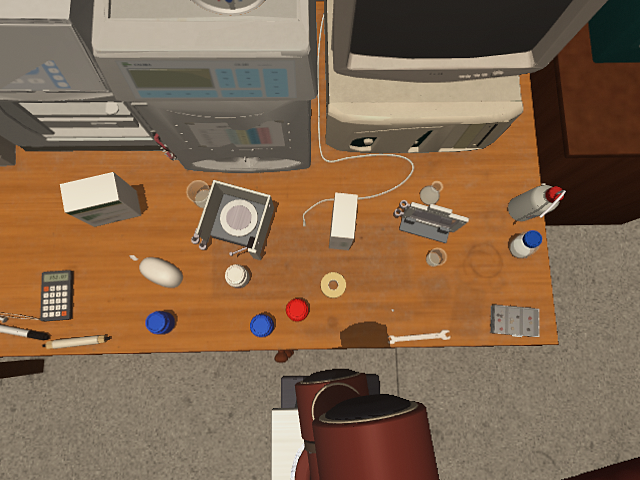

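View pics/side0.png

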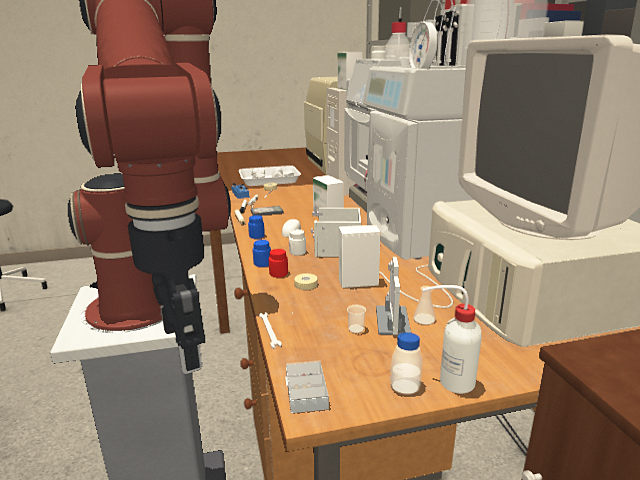

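The white jar is at top (236,276) and side (298,242). The look-alikes are blue at (159,323) and (262,325), and red at (297,309). The guard is at (235,217), with its pins at its left front corner (195,240). The door is in its stand at (432,220), with its knuckles at (401,210). Next I'll take a close crop of both.

Run:
```python
from h import *
np.set_printoptions(precision=4,suppress=True)
t=load('top');f=t['frame'][:,:,::-1]
a=cv2.resize(f[175:295,185:285],None,fx=4,fy=4,interpolation=cv2.INTER_CUBIC)
b=cv2.resize(f[175:295,388:478],None,fx=4,fy=4,interpolation=cv2.INTER_CUBIC)
cv2.imwrite('pics/crop1.png',np.hstack([a,b]))
for n,u,v in [('jar',236,275),('platec',240,217),('stand tab',433,217),('carton',344,207),('tape',333,275)]:
    print(n,dep(t,u,v))
```

```text
jar [0.4538 0.2309 0.0667]
platec [0.5946 0.2265 0.0452]
stand tab [ 0.58   -0.2257  0.0763]
carton [ 0.5872 -0.0135  0.1523]
tape [0.4557 0.0076 0.0162]
```

View pics/crop1.png

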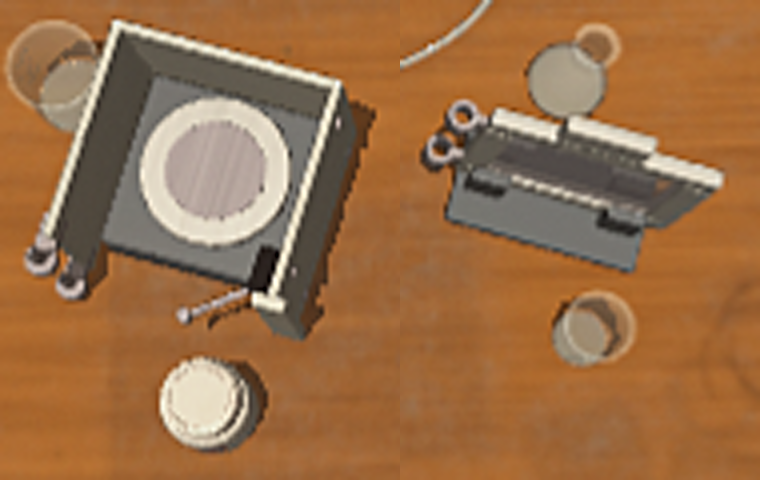

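White jar cap centre is at crop (203,395). Pin tips are at crop (39,257) and (71,283), and the lever tip at (183,315). The tab top runs from (570,122) to (655,145), with the knuckles at (463,113) and (440,150).

```bash
cat >> h.py <<'E'
from scipy.spatial.transform import Rotation as R
np.set_printoptions(precision=4,suppress=True)
def st():
    o=ctrl.get_obs(); return o['tool_pos'],R.from_rotvec(o['tool_rot']).as_matrix(),o
def plan(p,yaw):  # p: TCP target, yaw: desired world direction of tool y (mod pi), tool straight down
    tp,M,o=st(); d=M.T@(np.array(p)-tp); y=M[:,1]; cur=np.arctan2(y[1],y[0])
    # turn about tool z (down): positive turn = clockwise from above
    t=-(yaw-cur); t=(t+np.pi/2)%np.pi-np.pi/2
    print('at',tp,'ydeg',np.degrees(cur),'tilt',M[:,2],'f',o['contact_force'],'open',o['opening'],'grip',o['grip_force'],'t',o['t'],'q6',o['q'])
    print('shift cm (tool axes)',d*100,'turn deg',np.degrees(t))
E
python3 - <<'E'
from h import *
t=load('top')
def c(x,y,o): return (x+.5)/4-.5+o,(y+.5)/4-.5+175
for n,x,y,o,z in [('BL',118,22,185,.11),('BR',345,85,185,.11),('FR',262,303,185,.11),('pinup tip',39,257,185,.121),('pinlow tip',71,283,185,.044),('plate',214,170,185,.045),('jar cap',203,393,185,.067),('lever',183,315,185,.066),('leverbase',245,293,185,.066)]+[('tabL',570,120,185+0,.148),('tabR',655,143,0,.148),('kup',463,113,0,.109),('klow',440,150,0,.032)]:
    if n in('tabL','tabR','kup','klow'): o=388; x-=400
    print(n,atz(t,*c(x,y,o),z))
T=ctrl.get_image('wrist')
tp,M,o=st(); W=T['cam_to_world']
print('cam in tool',M.T@(W[:3,3]-tp), M.T@W[:3,:3],T['fx'])
plan([0.454,0.231,0.2],0)
E
```

```text
BL [0.6655 0.2762 0.11  ]
BR [0.6268 0.1481 0.11  ]
FR [0.5026 0.194  0.11  ]
pinup tip [0.5283 0.3143 0.121 ]
pinlow tip [0.5278 0.3137 0.044 ]
plate [0.5944 0.2309 0.045 ]
jar cap [0.4586 0.2324 0.067 ]
lever [0.504  0.2445 0.066 ]
leverbase [0.5162 0.2092 0.066 ]
tabL [ 0.5908 -0.2024  0.148 ]
tabR [ 0.5771 -0.248   0.148 ]
kup [ 0.6062 -0.1518  0.109 ]
klow [ 0.6041 -0.1521  0.032 ]
cam in tool [ 0.07    0.001  -0.1434] [[ 0.0001 -0.9606 -0.2781]
 [ 1.     -0.      0.0004]
 [-0.0004 -0.2781  0.9606]] 415.14333943881877
at [ 0.1538 -0.6053  0.2303] ydeg -75.74464705247203 tilt [-0.0002  0.0016 -1.    ] f [-0.9022 -1.1105  1.1244] open 0.08534896744320784 grip 0.0 t 0.15 q6 [-1.441   0.0532  1.614  -0.      1.476  -0.119 ]
shift cm (tool axes) [ 49.6856 -73.6552   3.1605] turn deg -75.74464705247203
```

Call:
{"op": "send_rows", "data": {"rows": [[8.5,[4.9,-3.0,-0.3],0],[8.5,[4.9,-3.0,-0.3],0],[8.5,[4.9,-3.0,-0.3],0],[8.5,[4.9,-3.0,-0.3],0],[8.5,[4.9,-3.0,-0.3],0],[8.5,[4.9,-3.0,-0.3],0],[8.5,[4.9,-3.0,-0.3],0],[8.5,[4.9,-3.0,-0.3],0],[8.5,[4.9,-3.0,-0.3],0],[8.5,[4.9,-3.0,-0.3],-10]], "newtons": 40}}

```text
t: 1.4
tool_pos: [0.5559, -0.1927, 0.2611]
tool_rot: [3.07, 0.668, -0.0]
contact_force: [1.3, -0.4, 0.2]
opening: 0.0851
grip_force: 0.0
```

Call:
{"op": "send_rows", "data": {"rows": [[8.5,[0,0,0],-10],[8.5,[0,0,0],-10],[8.5,[0,0,0],-10],[8.5,[0,0,0],-10],[8.5,[0,0,0],-9],[8.5,[0,0,0],0],[8.5,[0,0,0],0]]}}

```text
t: 2.28
tool_pos: [0.5548, -0.1943, 0.2611]
tool_rot: [-2.523, -1.871, 0.0]
contact_force: [-0.3, -0.1, 0.5]
opening: 0.0849
grip_force: 0.0
```

Run:
```python
from h import *
snap('wrist','w1.png'); plan([0.4586,0.2324,0.15],np.radians(73.2))
```

```text
at [ 0.5549 -0.1943  0.2611] ydeg -16.84755943571025 tilt [-0.0002  0.0001 -1.    ] f [ 0.1341 -0.4772  0.8044] open 0.08511897153657298 grip 0.0 t 2.325 q6 [-0.4634 -0.0509  1.667   0.      1.5258 -0.1693]
shift cm (tool axes) [ 38.0468 -21.5771  11.1218] turn deg 89.95244056428974
```

View pics/w1.png

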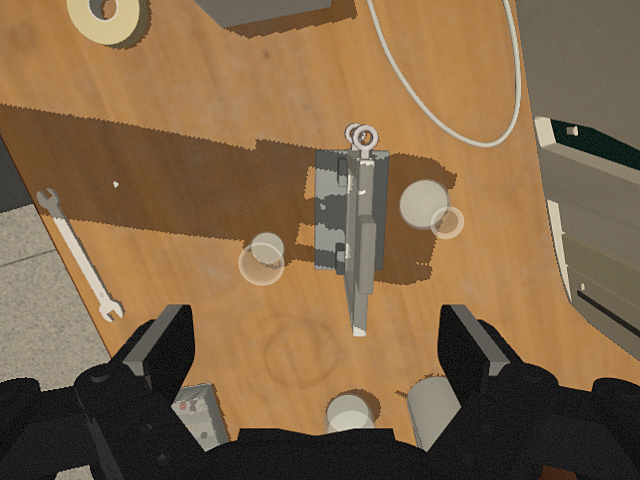

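The wrist view shows the tab top from (367,217) to (366,293), and the upper knuckle ring at (366,138). I'll compute the door from that and go to the jar.

Run:
```python
from h import *
w=load('wrist'); t=load('top')
A=atz(w,367,217,.148);B=atz(w,366,293,.148);k=atz(w,366,138,.109)
print(A,B,(A+B)/2,k,np.degrees(np.arctan2(*(A-B)[[1,0]])),np.degrees(np.arctan2(*(k-B)[[1,0]])))
def c(x,y,o): return (x+.5)/4-.5+o,(y+.5)/4-.5+175
print(tri(t,c(63,113,388),w,(366,138)),tri(t,c(170,120,388),w,(367,217)),tri(t,c(255,143,388),w,(366,293)))
g=w['range_z']; print([dep(w,366,v) for v in(230,255,280)],dep(w,358,190))
```

```text
[ 0.5883 -0.196   0.148 ] [ 0.5743 -0.2463  0.148 ] [ 0.5813 -0.2212  0.148 ] [ 0.6042 -0.1517  0.109 ] 74.37192641968772 72.45767407039814
(array([ 0.6037, -0.1506,  0.1173]), np.float64(0.0010598856655546105)) (array([ 0.588 , -0.1968,  0.1571]), np.float64(0.006261538633184216)) (array([ 0.5749, -0.2452,  0.1533]), np.float64(0.0027353580718587215))
[array([ 0.5855, -0.2039,  0.1485]), array([ 0.5812, -0.22  ,  0.149 ]), array([ 0.5767, -0.2375,  0.1475])] [ 0.5886 -0.1823  0.1238]
```

Call:
{"op": "send_rows", "data": {"rows": [[8.5,[4.75,-2.7,0],0],[8.5,[4.75,-2.7,0],0],[8.5,[4.75,-2.7,0],0],[8.5,[4.75,-2.7,0],0],[8.5,[4.75,-2.7,0],0],[8.5,[4.75,-2.7,0],0],[8.5,[4.75,-2.7,0],0],[8.5,[4.75,-2.7,0],-10],[7.5,[0,0,0],-10],[7.5,[0,0,0],-10]]}}

```text
t: 3.58
tool_pos: [0.4572, 0.2327, 0.2613]
tool_rot: [1.942, 2.469, -0.0]
contact_force: [-0.2, 0.1, -0.6]
opening: 0.0747
grip_force: 0.0
```

Call:
{"op": "send_rows", "data": {"rows": [[7.5,[0,0,0.8],-10],[7.5,[0,0,0.8],-10],[7.5,[0,0,0.8],-10],[7.5,[0,0,0.8],-10],[7.5,[0,0,0.8],-10],[7.5,[0,0,0.8],-10],[7.5,[0,0,0.8],0],[7.5,[0,0,0],0],[7.5,[0,0,0],0]]}}

```text
t: 4.7
tool_pos: [0.4577, 0.2319, 0.2056]
tool_rot: [0.46, 3.107, 0.0]
contact_force: [-0.0, 0.5, 0.5]
opening: 0.0753
grip_force: 0.0
```

Run:
```python
from h import *
snap('wrist','w2.png'); plan([0.4586,0.2324,0.018],np.radians(73.2))
```

```text
at [0.4578 0.2319 0.2058] ydeg 73.18242657587567 tilt [ 0.0007  0.0002 -1.    ] f [-0.5292 -0.5     1.3346] open 0.07524473321499466 grip 0.0 t 4.75 q6 [ 0.3237 -0.2026  1.8974  0.      1.446  -0.9536]
shift cm (tool axes) [-0.0476  0.0649 18.7785] turn deg -0.017573424124340938
```

View pics/w2.png

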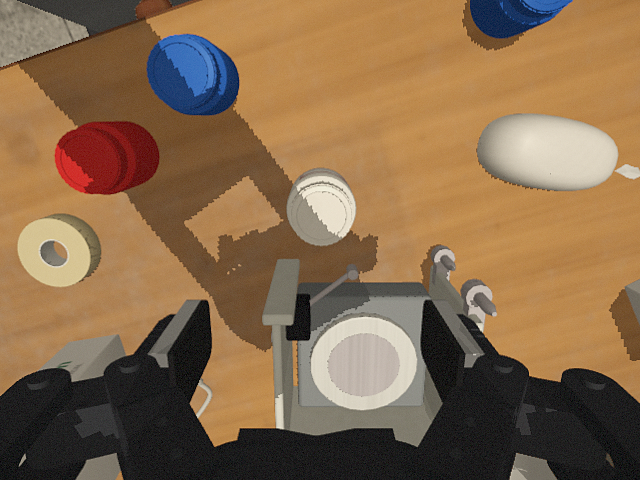

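The white jar's cap is centred at about (324,211), the plate at (363,363), the lower pin's tip at (452,267) and the upper pin's tip at (491,311).

Run:
```python
from h import *
w=load('wrist')
for n,u,v,z in [('jar',324,211,.067),('plate',363,363,.045),('plow',452,267,.044),('pup',491,311,.121),('FRcorner',271,321,.11),('tip',351,271,.066)]: print(n,atz(w,u,v,z))
f=w['frame'][:,:,::-1]
cv2.imwrite('pics/w2c.png',np.hstack([cv2.resize(f[235:335,410:510],None,fx=4,fy=4,interpolation=cv2.INTER_CUBIC),cv2.resize(f[155:255,275:375],None,fx=4,fy=4,interpolation=cv2.INTER_CUBIC)]))
```

```text
jar [0.4518 0.2383 0.067 ]
plate [0.5907 0.2315 0.045 ]
plow [0.5287 0.3202 0.044 ]
pup [0.5283 0.3196 0.121 ]
FRcorner [0.5013 0.1875 0.11  ]
tip [0.5005 0.2443 0.066 ]
```

View pics/w2c.png

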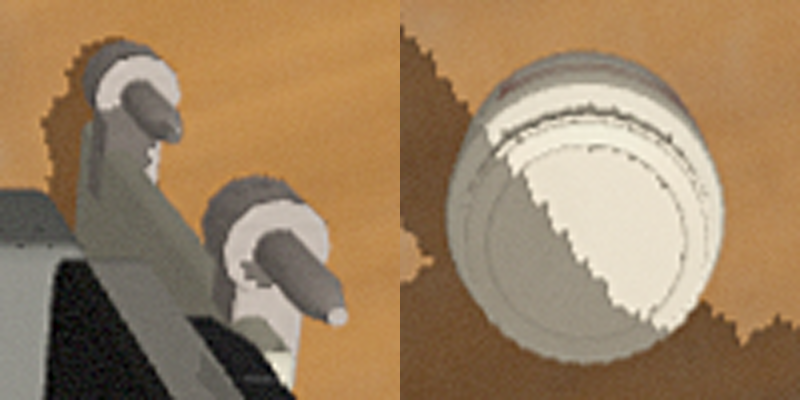

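Run:
```python
from h import *
w=load('wrist');t=load('top')
def c(x,y,o): return (x+.5)/4-.5+o,(y+.5)/4-.5+175
for n,u,v,z in [('jar',321.4,215.4,.067),('plow',453.9,266.6,.044),('plow sh',444,255.9,.02),('pup',494.1,313.6,.121),('pup sh',478.9,295.4,.097)]: print(n,atz(w,u,v,z))
print(tri(t,c(39,257,185),w,(494.1,313.6)),tri(t,c(71,283,185),w,(453.9,266.6)),tri(t,c(203,393,185),w,(321.4,215.4)),tri(t,c(214,170,185),w,(363,363)))
```

```text
jar [0.4543 0.2356 0.067 ]
plow [0.5288 0.3217 0.044 ]
plow sh [0.528  0.3213 0.02  ]
pup [0.5306 0.3211 0.121 ]
pup sh [0.5293 0.3212 0.097 ]
(array([0.5266, 0.3159, 0.1276]), np.float64(0.0062793738286664545)) (array([0.5274, 0.3171, 0.0466]), np.float64(0.007855503126221897)) (array([0.4602, 0.235 , 0.0462]), np.float64(0.002432651685688427)) (array([0.596 , 0.2315, 0.0375]), np.float64(0.0011475956527178875))
```

Call:
{"op": "send_rows", "data": {"rows": [[7.5,[0.2,0.1,4.5],0],[7.5,[0,0,4.5],0],[7.5,[0,0,4.5],0],[7.5,[0,0,3.5],0],[7.5,[0,0,1.8],0],[7.5,[0,0,0],0],[4.5,[0,0,0],0],[4.5,[0,0,0],0],[4.5,[0,0,0],0],[4.5,[0,0,0],0]], "newtons": 30}}

```text
t: 6.0
tool_pos: [0.4579, 0.234, 0.0197]
tool_rot: [0.457, 3.104, 0.003]
contact_force: [0.1, 0.3, 6.4]
opening: 0.0502
grip_force: 32.0
```

Call:
{"op": "send_rows", "data": {"rows": [[4.5,[0,0,0],0],[4.5,[0,0,0],0],[4.5,[0,0,-2],0],[4.5,[0,0,-3],0],[4.5,[0,0,-3.5],0],[4.5,[0,0,-1],0],[4.5,[0,0,0],0]]}}

```text
t: 6.88
tool_pos: [0.4561, 0.2334, 0.1125]
tool_rot: [0.457, 3.107, 0.001]
contact_force: [0.4, -0.7, -2.1]
opening: 0.0499
grip_force: 32.0
```

Run:
```python
from h import *
plan([0.593,0.231,0.112],np.radians(73.2))
```

```text
at [0.4561 0.2334 0.1125] ydeg 73.25461464771489 tilt [ 0.0009  0.0003 -1.    ] f [ 0.4283 -0.7026 -2.1152] open 0.04993758390950066 grip 32.000632490962744 t 6.875 q6 [ 0.3276 -0.1145  1.9817 -0.      1.2735 -0.9509]
shift cm (tool axes) [-13.1796   3.7182   0.0581] turn deg 0.05461464771488171
```

Call:
{"op": "send_rows", "data": {"rows": [[4.5,[-3.3,0.9,0],0],[4.5,[-3.3,0.9,0],0],[4.5,[-3.3,1.0,0],0],[4.5,[-3.3,0.9,0],0],[4.5,[0,0,0],0],[4.5,[0,0,0],0]]}}

```text
t: 7.62
tool_pos: [0.5915, 0.2304, 0.1101]
tool_rot: [-0.457, -3.104, 0.002]
contact_force: [0.4, 0.2, -1.2]
opening: 0.05
grip_force: 32.0
```

Run:
```python
from h import *
w=snap('wrist','w3.png');snap('top'); plan([0.593,0.231,0.066],np.radians(73.2))
t=load('top')
w=w['frame'][:,:,::-1]
cv2.imwrite('pics/w3c.png',np.hstack([w[150:480,:500],cv2.resize(t['frame'][175:285,185:285,::-1],None,fx=3,fy=3)]))
```

```text
at [0.5915 0.2307 0.1111] ydeg 73.2790823722024 tilt [-0.0023 -0.0005 -1.    ] f [ 0.6161 -0.053  -1.6039] open 0.050423426414712466 grip 31.97038969025016 t 7.725 q6 [ 0.2547  0.1761  1.6868  0.0001  1.2811 -1.0243]
shift cm (tool axes) [-0.1415  0.0776  4.5047] turn deg 0.07908237220239257
```

View pics/w3c.png

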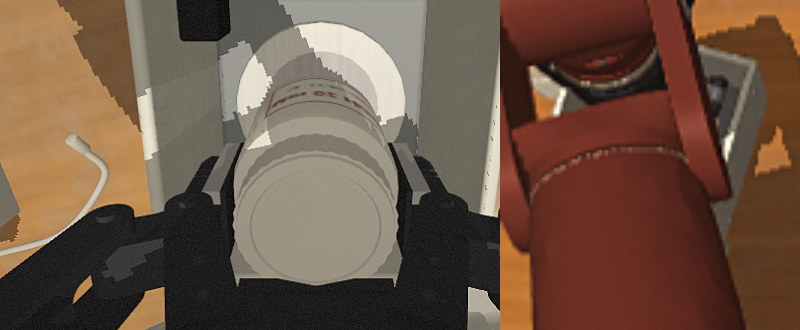

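The jar is held upright and laterally centred on the plate; the plate's front edge is at (321,172). I'll check the fore-aft position.

Run:
```python
from h import *
w=load('wrist'); e=atz(w,321,172,.045); gx=np.array([.957,-.289,0]); print(e,e+gx*.045, atz(w,237,250,.045),atz(w,405,250,.045), atz(w,316,380,.178-.0))
```

```text
[0.5496 0.2443 0.045 ] [0.5926 0.2313 0.045 ] [0.5761 0.1901 0.045 ] [0.6016 0.2751 0.045 ] [0.575  0.2344 0.178 ]
```

Call:
{"op": "send_rows", "data": {"rows": [[4.5,[-0.1,0,1.5],0],[4.5,[0,0,1.5],0],[4.5,[0,0,1.0],0],[4.5,[0,0,0.3],0],[4.5,[0,0,0.2],0],[4.5,[0,0,0],0]]}}

```text
t: 8.48
tool_pos: [0.5943, 0.2305, 0.0677]
tool_rot: [0.457, 3.108, 0.0]
contact_force: [0.3, -0.8, -1.4]
opening: 0.0499
grip_force: 32.0
```

Call:
{"op": "send_rows", "data": {"rows": [[4.5,[0,0,0.2],0],[4.5,[0,0,0.1],0],[4.5,[0,0,0],0]]}}

```text
t: 8.85
tool_pos: [0.5941, 0.2305, 0.0647]
tool_rot: [0.457, 3.108, 0.0]
contact_force: [-0.3, -0.6, 0.8]
opening: 0.0503
grip_force: 32.1
```

Call:
{"op": "send_rows", "data": {"rows": [[5.4,[0,0,0],0],[5.8,[0,0,0],0],[6.4,[0,0,0],0],[6.4,[0,0,0],0],[6.4,[0,0,-3],0],[6.4,[0,0,-5],0],[6.4,[0,0,-6],0],[6.4,[0,0,-6],0],[6.4,[0,0,0],0],[6.4,[0,0,0],0]]}}

```text
t: 10.1
tool_pos: [0.5938, 0.2304, 0.264]
tool_rot: [-0.457, -3.108, 0.0]
contact_force: [0.4, -0.6, -0.3]
opening: 0.064
grip_force: 0.0
```

Run:
```python
from h import *
w=snap('wrist','w4.png'); plan([0.5815,-0.2225,0.265],np.radians(-16.8))
g=w['range_z']; P=[]
# jar cap from depth: points z .104-.12 near plate
for v in range(100,480,3):
    for u in range(200,440,3):
        if g[v,u]>0:
            p=dep(w,u,v)
            if .108<p[2]<.118 and abs(p[0]-.593)<.05 and abs(p[1]-.231)<.045: P.append(p)
P=np.array(P);print(len(P),P.mean(0),P.min(0),P.max(0))
```

```text
at [0.5932 0.2302 0.2624] ydeg 73.25220020842625 tilt [-0.0027 -0.0007 -1.    ] f [-0.066  -0.3004  0.2057] open 0.06437897172673743 grip 0.0 t 10.15 q6 [ 0.2533  0.0645  1.5489 -0.      1.531  -1.0252]
shift cm (tool axes) [-11.9232 -43.6904  -0.222 ] turn deg -89.94779979157376
340 [0.5934 0.2277 0.1123] [0.5682 0.1861 0.1082] [0.6429 0.2519 0.1156]
```

View pics/w4.png

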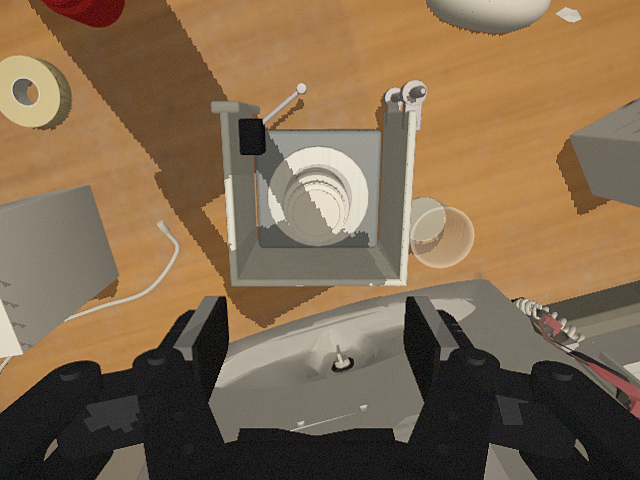

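Jar stands on the plate: cap centre (314,211), plate centre (317,196). The upper pin's shoulder is at (414,94) and its tip at (421,91). The carton and beaker are untouched.

Run:
```python
from h import *
w=load('wrist')
for n,u,v,z in [('jar',314,211,.112),('plate',317,196,.045),('pup sh',414,94,.097),('tip',421,91,.121),('low sh',392,97,.02),('BL',408,284,.11),('BR',232,285,.11),('lever',302,88,.066)]: print(n,atz(w,u,v,z))
A=atz(w,408,284,.11);B=atz(w,232,285,.11);print(np.degrees(np.arctan2(*(A-B)[[1,0]])),np.linalg.norm(A-B))
```

```text
jar [0.5886 0.2292 0.112 ]
plate [0.5906 0.231  0.045 ]
pup sh [0.5311 0.3205 0.097 ]
tip [0.5302 0.3198 0.121 ]
low sh [0.5291 0.3189 0.02  ]
BL [0.665  0.2818 0.11  ]
BR [0.6268 0.1515 0.11  ]
lever [0.5022 0.2453 0.066 ]
73.63490880001689 0.1358237799309713
```

Call:
{"op": "send_rows", "data": {"rows": [[6.4,[-1.5,-5.5,0],0],[6.4,[-1.5,-5.5,0],0],[6.4,[-1.5,-5.5,0],0],[6.4,[-1.5,-5.5,0],0],[6.4,[-1.5,-5.5,0],0],[6.4,[-1.5,-5.5,0],0],[6.4,[-1.5,-5.5,0],0],[6.4,[-1.5,-5.2,0],10],[5,[0,0,0],10],[5,[0,0,0],10]]}}

```text
t: 11.4
tool_pos: [0.5817, -0.2232, 0.2608]
tool_rot: [-1.255, -2.874, -0.001]
contact_force: [0.3, -1.0, 0.7]
opening: 0.0502
grip_force: 0.0
```

Call:
{"op": "send_rows", "data": {"rows": [[4,[0,0,0],10],[4,[0,0,0],10],[4,[0,0,0],10],[4,[0,0,0],10],[4,[0,0,0],10],[4,[0,0,0],10],[4,[0,0,3],0],[4,[0,0,3],0],[4,[0,0,0],0],[4,[0,0,0],0]]}}

```text
t: 12.65
tool_pos: [0.5829, -0.2225, 0.204]
tool_rot: [-2.52, -1.874, 0.001]
contact_force: [-0.3, -0.4, 0.4]
opening: 0.0402
grip_force: 0.0
```

Run:
```python
from h import *
w=snap('wrist','w5.png'); plan([0.5815,-0.2225,0.118],np.radians(-16.7))
g=w['range_z']; P=[]
for v in range(0,480,1):
    for u in range(150,490,1):
        if .05<g[v,u]<.23:
            p=dep(w,u,v)
            if .143<p[2]<.153 and abs(p[0]-.58)<.03 and abs(p[1]+.222)<.04: P.append(p)
P=np.array(P);print(len(P),P.mean(0),P.min(0),P.max(0))
r=cv2.minAreaRect(np.float32(P[:,:2]*1000));print(r)
```

```text
at [ 0.5834 -0.2228  0.2051] ydeg -16.743945483038644 tilt [ 0.0009 -0.0005 -1.    ] f [0.0821 0.2207 0.2078] open 0.03999468640778907 grip 0.0 t 12.7 q6 [-0.4839  0.0677  1.6412 -0.      1.4317 -0.1917]
shift cm (tool axes) [-0.024  -0.1955  8.7135] turn deg -0.04394548303864953
1842 [ 0.5814 -0.2217  0.1486] [ 0.5694 -0.2477  0.1432] [ 0.5926 -0.1985  0.1508]
((581.0331420898438, -223.06094360351562), (49.84415817260742, 9.986154556274414), 72.5775146484375)
```

Call:
{"op": "send_rows", "data": {"rows": [[4,[0,-0.2,3],0.4],[4,[0,0,3],0],[4,[0,0,2],0],[4,[0,0,0.7],0],[4,[0,0,0],0],[0.5,[0,0,0],0],[0.5,[0,0,0],0],[0.5,[0,0,0],0],[0.5,[0,0,0],0],[0.5,[0,0,0],0]], "newtons": 60}}

```text
t: 13.95
tool_pos: [0.5819, -0.2225, 0.1189]
tool_rot: [2.526, 1.864, 0.002]
contact_force: [-1.8, -0.1, 5.9]
opening: 0.009
grip_force: 60.0
```

Call:
{"op": "send_rows", "data": {"rows": [[0.5,[0,0,0],0],[0.5,[0,0,0],0],[0.5,[0,0,-1],0],[0.5,[0,0,-2],0],[0.5,[0,0,-4],0],[0.5,[0,0,-4],0],[0.5,[0,0,-4],0],[0.5,[0,0,-2],0],[0.5,[0,0,0],0],[0.5,[0,0,0],0]]}}

```text
t: 15.2
tool_pos: [0.5801, -0.2216, 0.2848]
tool_rot: [-2.525, -1.863, 0.003]
contact_force: [0.4, 0.6, -3.8]
opening: 0.0092
grip_force: 59.2
```

Call:
{"op": "send_rows", "data": {"rows": [[0.5,[2.2,-1.5,-1],0],[0.5,[4.4,-3.05,0],0],[0.5,[4.4,-3.05,0],0],[0.5,[4.4,-3.05,0],0],[0.5,[4.4,-3.05,0],0],[0.5,[4.4,-3.05,0],0],[0.5,[4.4,-3.05,0],0],[0.5,[4.4,-3.05,0],0],[0.5,[4.4,-3.05,0],0],[0.5,[4.4,-3.05,0],0]], "newtons": 80}}

```text
t: 16.45
tool_pos: [0.426, 0.2639, 0.2947]
tool_rot: [-2.527, -1.865, 0.006]
contact_force: [0.3, -0.6, -3.7]
opening: 0.0086
grip_force: 82.3
```

Call:
{"op": "send_rows", "data": {"rows": [[0.5,[2.6,-1.65,0],4],[0.5,[0,0,0],8],[0.5,[0,0,0],8],[0.5,[0,0,0],8],[0.5,[0,0,0],8],[0.5,[0,0,4],4],[0.5,[0,0,4],0],[0.5,[0,0,3],0],[0.5,[0,0,0],0],[0.5,[0,0,0],0]]}}

```text
t: 17.7
tool_pos: [0.4196, 0.2925, 0.1876]
tool_rot: [-3.013, -0.888, 0.0]
contact_force: [-0.1, 0.6, -2.7]
opening: 0.0083
grip_force: 82.1
```

Run:
```python
from h import *
w=snap('wrist','w6.png'); plan([.418,.2925,.1595],np.radians(-57))
```

```text
at [0.4202 0.2928 0.1886] ydeg -57.14260925413703 tilt [ 0.0016  0.0008 -1.    ] f [-0.78    0.0655 -2.6324] open 0.008624271758161566 grip 82.1631646156311 t 17.75 q6 [ 0.4632 -0.1928  1.9181 -0.      1.4145  1.4605]
shift cm (tool axes) [-0.2039 -0.0964  2.9115] turn deg -0.14260925413702072
```

View pics/w6.png

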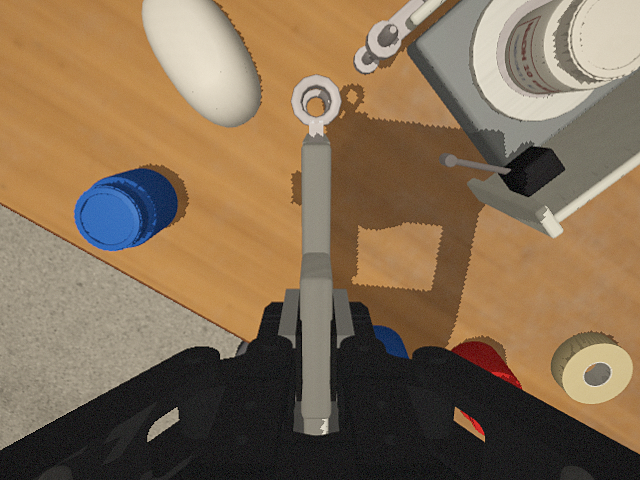

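The knuckle ring is centred at (316,101). The upper pin's shoulder is at (382,40) with its tip at (390,31), and the lower pin is at (366,60).

```bash
cat >> h.py <<'E'
def tool(p):
    tp,M,o=st(); return M.T@(np.array(p)-tp)*100
E
python3 - <<'E'
from h import *
w=load('wrist'); tp,M,o=st(); 
g=cv2.cvtColor(w['frame'],cv2.COLOR_RGB2GRAY)
c=cv2.HoughCircles(cv2.resize(g[70:130,280:355],None,fx=4,fy=4,interpolation=cv2.INTER_CUBIC),cv2.HOUGH_GRADIENT,1,20,param1=120,param2=20,minRadius=40,maxRadius=120)
print(c[0][:5]/4+[280,70,0])
c=cv2.HoughCircles(cv2.resize(g[10:80,345:415],None,fx=4,fy=4,interpolation=cv2.INTER_CUBIC),cv2.HOUGH_GRADIENT,1,20,param1=120,param2=15,minRadius=20,maxRadius=90)
print(c[0][:6]/4+[345,10,0])
for n,u,v,z in [('ktop',316.5,101,tp[2]-.01),('sh up',382,40,.097),('tip up',390,31,.121),('sh low',366,60,.02),('tip low',371,55,.044)]:
    p=atz(w,u,v,z);print(n,p,tool(p))
for u,v in [(316,80),(299,101),(334,101),(374,45),(316,160)]: print(u,v,dep(w,u,v))
E
```

```text
[[318.125 100.875  26.2  ]
 [320.625 105.375  18.85 ]
 [316.125  95.875  20.9  ]
 [311.375  99.125  20.125]
 [312.875 104.625  20.1  ]]
[[384.375  40.625  16.5  ]
 [367.875  59.375  13.5  ]
 [389.375  40.625  21.525]
 [384.375  35.375  14.45 ]
 [372.125  56.375  18.45 ]
 [379.625  51.625  17.025]]
ktop [0.4832 0.3322 0.1786] [7.431  0.1068 1.0135]
sh up [0.5292 0.3214 0.097 ] [10.6961  3.5053  9.1821]
tip up [0.5291 0.3214 0.121 ] [10.6915  3.5062  6.7821]
sh low [0.5294 0.3207 0.02  ] [10.6576  3.5766 16.882 ]
tip low [0.5297 0.3204 0.044 ] [10.6674  3.6165 14.482 ]
316 80 [0.4889 0.3361 0.1783]
299 101 [0.4799 0.3373 0.1787]
334 101 [0.4866 0.327  0.1774]
374 45 [0.5249 0.3236 0.0975]
316 160 [0.4671 0.322  0.1923]
```

Call:
{"op": "send_rows", "data": {"rows": [[0.5,[0,0,1.5],0],[0.5,[0,0,1.4],0],[0.5,[0.7,0.7,0],0],[0.5,[0.7,0.7,0],0],[0.5,[0.7,0.7,0],0],[0.5,[0,0,0],0],[0.5,[0,0,0],0],[0.5,[0,0,0],0]]}}

```text
t: 18.75
tool_pos: [0.4484, 0.2863, 0.1583]
tool_rot: [-3.013, -0.889, 0.0]
contact_force: [-1.0, -0.1, -3.8]
opening: 0.0084
grip_force: 82.3
```

Run:
```python
from h import *
w=snap('wrist','w7.png'); plan([.418,.2925,.1595],np.radians(-57)); tp,M,o=st()
T=w['cam_to_world']
def proj(p):
    q=T[:3,:3].T@(np.array(p)-T[:3,3]); s=q[:2]/q[2]; s=s*(1+w['k1']*(s@s)); return s*w['fx']+[w['cx'],w['cy']]
print('expected tips',proj([.5293,.321,.121]),proj([.5293,.321,.097]),proj([.5293,.321,.044]))
f=w['frame'].astype(int)
# coarse ascii grey of region round pins
g=cv2.cvtColor(w['frame'],cv2.COLOR_RGB2GRAY)
u,v=proj([.5293,.321,.121]).astype(int)
r=g[max(0,v-24):v+40:2,u-40:u+40:2]
print(u-40,max(0,v-24))
for row in r: print(''.join('.:-=+*#%@'[min(8,x//29)] for x in row))
d=w['range_z']; P=[dep(w,a,b) for b in range(max(0,v-40),v+45) for a in range(u-45,u+45) if d[b,a]>0]
P=np.array(P); 
for z0,z1 in((.0955,.0985),(.1185,.123)):
    m=(P[:,2]>z0)&(P[:,2]<z1)&(np.hypot(P[:,0]-.529,P[:,1]-.321)<.016); print(z0,m.sum(),P[m].mean(0),P[m].min(0),P[m].max(0))
```

```text
at [0.4484 0.2863 0.1583] ydeg -57.12989158774178 tilt [-0.0001  0.     -1.    ] f [ 0.0199  0.3818 -3.2083] open 0.008396113421775217 grip 82.318035364151 t 18.8 q6 [ 0.4283 -0.1143  1.9004  0.0001  1.3555  1.4254]
shift cm (tool axes) [-2.2112 -2.1707 -0.1182] turn deg -0.12989158774177934
expected tips [349.8138  72.7997] [345.7065  78.0483] [339.3971  86.1112]
309 48
+++++++****+**+*+*++++++++#########*#%%%
+++++++++****+++++++++++*#########*#%%%%
+*+++++++*+*****+++*+++*#########*#%%%%%
++++++++*+****+*++++++*#########=#%%%%%#
++*++++++++*++**+****+#########+=#%%%%##
***++**+++++++**###############==*##%##*
***+**++++++++*################===####+-
+++*+++++++++##################+==+##+--
+**+*++++++**######+=-=*########=====---
++*+++**++++######===+=-+########++=----
+++++++++++#####%==+*##=-=#######*=-----
+++++++++**####%+==-###*===#####*-=-----
++++++*++**#####==+=###*--*####*-----=--
+*+++++++**####*====+##--=*###+------=--
+*####*+++#%###+========-==+#+--==--*---
#########*+%+##+=========+=##-=-=++=+---
###########=+=*%-======-++*#*-==-+++++--
############=++=+=====-#+=##+---++++++--
###**########=+++=---+=#####=---*++++++-
*+---=+*######=+++=########*-=-+++++++++
--------+#%###*=++=+*######---++*+++++++
=*###*+--*#%###=+++==#####=---**++++++++
######*+==*%%##++++=%####+---*++++++++++
#####%=++=-#%##++++==##+---++**+++++++++
#*+=+===++-#%##*---===+-=-**++++++++++++
+-+++--=++=*%######*=*+--=-++++++++++*++
=++++---=+=+%%##+#+-+++=--+++++++++**+++
+++*-=--=+=+#%##=+*++++---+++++++++++*++
+++=-----+=#%###--=*==---+++++++++++++++
+++*=--=-+=#%##*--------++++++++++++++++
**+*----=+=#%##+-=------++++++++++++++++
*+**+---==##%##-==----=+++++++++++++++++
0.0955 969 [0.5337 0.32   0.0975] [0.5217 0.3116 0.0955] [0.545  0.3297 0.0985]
0.1185 120 [0.5301 0.321  0.1207] [0.5275 0.3185 0.1185] [0.5327 0.3235 0.1229]
```

```bash
cat >> h.py <<'E'
def kn(w):  # knuckle top centre and upper pin tip centre by depth, in world and tool cm
    tp,M,o=st(); d=w['range_z']; out=[]
    k=tp+M@np.array([.076,0,.01]); 
    P=np.array([np.r_[dep(w,a,b),a,b] for b in range(0,240) for a in range(240,420) if 0<d[b,a]<.35])
    m=(abs(P[:,2]-k[2])<.0035)&(np.hypot(P[:,0]-k[0],P[:,1]-k[1])<.013)
    Q=P[m]; c,r=cv2.minEnclosingCircle(np.float32(Q[:,3:])); print('ring px',c,r,m.sum(),'z',Q[:,2].mean()); 
    p=atz(w,*c,k[2]); print('knuckle',p,tool(p))
    return P
E
python3 - <<'E'
from h import *
w=load('wrist'); P=kn(w)
p=atz(w,352,71,.121);print(p,tool(p))
m=(abs(P[:,2]-.1205)<.0015)&(np.hypot(P[:,0]-.53,P[:,1]-.321)<.006);print(P[m].mean(0),m.sum())
w0=dict(np.load('last_wrist.npz'))
E
```

```text
ring px (314.5, 105.0) 31.197053909301758 1535 z 0.14905833110431557
knuckle [0.5104 0.3259 0.1483] [7.3631 0.0442 1.    ]
[0.5303 0.3206 0.121 ] [8.7523 1.5638 3.7313]
[  0.53     0.321    0.1206 350.6067  71.2697] 89
```

Call:
{"op": "send_rows", "data": {"rows": [[0.5,[0.5,0.5,0],0],[0.5,[0.5,0.5,0],0],[0.5,[0.3,0.45,0],0],[0.5,[0,0,0],0],[0.5,[0,0,0],0],[0.5,[0,0,0],0]]}}

```text
t: 19.55
tool_pos: [0.4672, 0.2811, 0.1582]
tool_rot: [-3.013, -0.889, 0.0]
contact_force: [-0.0, 0.8, -2.7]
opening: 0.0084
grip_force: 82.3
```

Run:
```python
from h import *
w=snap('wrist','w8.png'); plan([.418,.2925,.1595],np.radians(-57))
side=snap('side')
f=w['frame'][:,:,::-1]
cv2.imwrite('pics/w8c.png',np.hstack([cv2.resize(f[60:150,270:370],None,fx=5,fy=5,interpolation=cv2.INTER_CUBIC),cv2.resize(side['frame'][200:275,300:350,::-1],None,fx=6,fy=6)]))
```

```text
at [0.4672 0.2811 0.1583] ydeg -57.13482909800145 tilt [-0.0001  0.     -1.    ] f [ 0.2654  0.412  -2.8447] open 0.008695692203403159 grip 82.33850598335266 t 19.6 q6 [ 0.4051 -0.0812  1.8698  0.      1.3531  1.4023]
shift cm (tool axes) [-3.5189 -3.627  -0.1213] turn deg -0.13482909800144152
```

View pics/w8c.png

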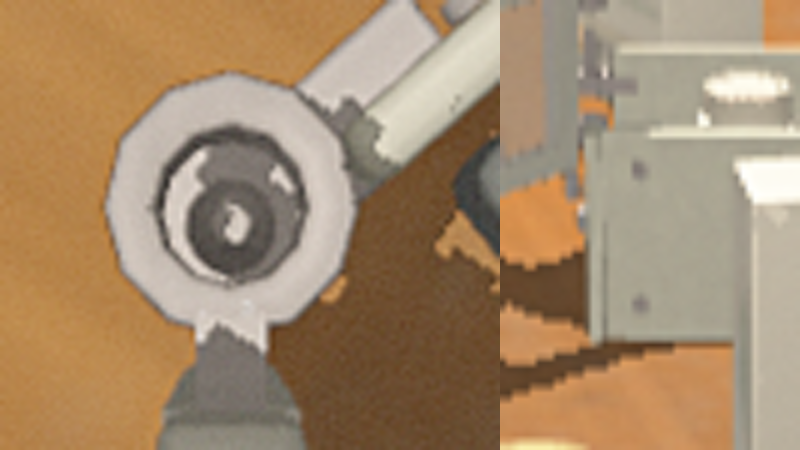

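The pin tip is visible inside the bore, at crop (236,223). The ring's centre is at crop (231,201).

Run:
```python
from h import *
w=load('wrist')
for x,y,z in [(231,201,.1483),(230,204,.1483),(236,223,.121)]:
    p=atz(w,270+(x+.5)/5-.5,60+(y+.5)/5-.5,z);print(p,tool(p))
```

```text
[0.531  0.3213 0.1483] [7.5322 0.091  0.9992]
[0.5308 0.3212 0.1483] [7.5122 0.0839 0.9992]
[0.5306 0.3205 0.121 ] [7.4589 0.134  3.7292]
```

Call:
{"op": "send_rows", "data": {"rows": [[0.5,[-0.05,0.05,0.5],0],[0.5,[0,0,0.5],0],[0.5,[0,0,0.4],0],[0.5,[0,0,0.3],0],[0.5,[0,0,0.3],0],[0.5,[0,0,0],0]]}}

```text
t: 20.4
tool_pos: [0.4671, 0.2803, 0.138]
tool_rot: [3.013, 0.888, -0.001]
contact_force: [0.4, 0.1, -3.2]
opening: 0.0085
grip_force: 82.3
```

Call:
{"op": "send_rows", "data": {"rows": [[0.5,[0,0,0.4],0],[0.5,[0,0,0.4],0],[0.5,[0,0,0.3],0],[0.5,[0,0,0.2],0],[0.5,[0,0,0.1],0],[0.5,[0,0,0],0]]}}

```text
t: 21.15
tool_pos: [0.4672, 0.2804, 0.1243]
tool_rot: [-3.013, -0.888, 0.0]
contact_force: [0.3, 0.4, -3.0]
opening: 0.0084
grip_force: 82.3
```

Call:
{"op": "send_rows", "data": {"rows": [[0.5,[0,0,0.1],0],[0.5,[0,0,0.1],0],[0.5,[0,0,0],0]]}}

```text
t: 21.52
tool_pos: [0.4674, 0.2805, 0.1228]
tool_rot: [-3.013, -0.888, -0.001]
contact_force: [-0.5, -1.5, 0.1]
opening: 0.0087
grip_force: 82.8
```

Call:
{"op": "send_rows", "data": {"rows": [[0.5,[0.01,0.52,0],-4],[0.5,[0.01,0.52,0],-4],[0.5,[0,0,0],0],[0.5,[0,0,0],0]], "newtons": 30}}

```text
t: 22.02
tool_pos: [0.4737, 0.2721, 0.1227]
tool_rot: [2.944, 1.095, 0.002]
contact_force: [0.9, -0.9, -1.1]
opening: 0.0086
grip_force: 82.7
```

Run:
```python
from h import *
plan([.53,.321,.123],np.radians(-16.8)); 
o=ctrl.get_obs(); print(o['wrist_torque'])
```

```text
at [0.4737 0.2721 0.1227] ydeg -49.208452313599494 tilt [ 0.0011  0.0003 -1.    ] f [ 0.9488 -0.8747 -1.0788] open 0.008610615217228463 grip 82.66641520505718 t 22.025 q6 [ 0.3852 -0.0426  1.8958 -0.0002  1.2873  1.2442]
shift cm (tool axes) [ 7.4562 -0.024  -0.024 ] turn deg -32.40845231359949
[ 0.041  -0.2376 -0.07  ]
```

Call:
{"op": "send_rows", "data": {"rows": [[0.5,[0.01,0.52,0],-4],[0.5,[0.01,0.52,0],-4],[0.5,[0.01,0.52,0],-4],[0.5,[0.01,0.52,0],-4],[0.5,[0.01,0.52,0],-4],[0.5,[0.01,0.52,0],-4],[0.5,[0.01,0.52,0],-4],[0.5,[0,0,0],0],[0.5,[0,0,0],0]]}}

```text
t: 23.15
tool_pos: [0.5026, 0.251, 0.1226]
tool_rot: [2.592, 1.774, 0.001]
contact_force: [-0.6, -0.7, 0.7]
opening: 0.0089
grip_force: 82.8
```

Run:
```python
from h import *
plan([.53,.321,.123],np.radians(-16.8)); 
o=ctrl.get_obs(); print(o['wrist_torque'])
```

```text
at [0.5026 0.251  0.1226] ydeg -21.216656587385565 tilt [ 0.0008  0.0004 -1.    ] f [-0.6198 -0.7074  0.6807] open 0.008913772758971848 grip 82.79970983874023 t 23.15 q6 [ 0.3306 -0.0052  1.8591  0.0001  1.2868  0.7009]
shift cm (tool axes) [ 7.5154  0.0176 -0.034 ] turn deg -4.416656587385565
[ 0.2098 -0.0932 -0.0267]
```

Call:
{"op": "send_rows", "data": {"rows": [[0.5,[0,0.26,0],-2],[0.5,[0,0.26,0],-2],[0.5,[0,0.08,0],-0.6],[0.5,[0,0,0],0],[0.5,[0,0,0],0]]}}

```text
t: 23.78
tool_pos: [0.5081, 0.2489, 0.1226]
tool_rot: [-2.518, -1.878, -0.001]
contact_force: [-0.2, -0.1, 0.9]
opening: 0.0087
grip_force: 83.0
```

Call:
{"op": "send_rows", "data": {"rows": [[0.5,[0,0.1,0],-0.75],[0.5,[0,0.1,0],-0.75],[0.5,[0,0,0],0],[0.5,[0,0,0],0]]}}

```text
t: 24.28
tool_pos: [0.5089, 0.2487, 0.1225]
tool_rot: [-2.492, -1.907, 0.003]
contact_force: [-6.9, 1.5, 5.3]
opening: 0.0089
grip_force: 84.1
```

Run:
```python
from h import *
plan([.53,.321,.123],np.radians(-16.8)); 
o=ctrl.get_obs(); print(o['wrist_torque'])
```

```text
at [0.5089 0.2487 0.1225] ydeg -15.147776927705577 tilt [-0.0033  0.0013 -1.    ] f [-6.9128  1.451   5.2754] open 0.008873997633753603 grip 84.09588698297739 t 24.275 q6 [0.322  0.0079 1.8462 0.0023 1.2903 0.5858]
shift cm (tool axes) [ 7.532   0.1468 -0.0436] turn deg 1.6522230722944256
[ 0.5361  0.9675 -0.7226]
```

Call:
{"op": "send_rows", "data": {"rows": [[1.5,[0,0,0],0],[3,[0,0,0],0],[3,[0,0,0],0],[3,[0,0,0],0],[3,[0,0,-2],0],[3,[0,0,-4],0],[3,[0,0,-4],0],[3,[0,0,0],0],[3,[0,0,0],0]]}}

```text
t: 25.4
tool_pos: [0.5101, 0.2482, 0.2231]
tool_rot: [2.493, 1.911, 0.001]
contact_force: [0.9, -0.3, -0.1]
opening: 0.0297
grip_force: 0.0
```

Run:
```python
from h import *
w=snap('wrist','w9.png'); plan([.53,.321,.123],np.radians(-16.8))
tp,M,o=st(); d=w['range_z']
P=np.array([np.r_[dep(w,a,b),a,b] for b in range(0,480) for a in range(150,490) if .02<d[b,a]<.45])
m=(abs(P[:,2]-.152)<.005)&(np.hypot(P[:,0]-.508,P[:,1]-.248)<.04);Q=P[m]
print('tab',Q.mean(0),cv2.minAreaRect(np.float32(Q[:,:2]*1000)))
m=(abs(P[:,2]-.113)<.004)&(np.hypot(P[:,0]-.53,P[:,1]-.321)<.011);print('knuckle top',P[m].mean(0) if m.any() else 0,m.sum())
m=(abs(P[:,2]-.127)<.004)&(np.hypot(P[:,0]-.508,P[:,1]-.249)<.09);Q=P[m]
print('door top',Q.mean(0),cv2.minAreaRect(np.float32(Q[:,:2]*1000)))
```

```text
at [0.5096 0.248  0.2218] ydeg -15.045047407421887 tilt [-0.001  -0.0004 -1.    ] f [-0.6429 -0.6013  0.9001] open 0.02998356999631161 grip 0.0 t 25.45 q6 [ 0.3217 -0.079   1.7592 -0.0001  1.4624  0.5843]
shift cm (tool axes) [7.5841 0.0828 9.8802] turn deg 1.7549525925781182
tab [  0.5074   0.2474   0.1504 311.2362 250.7256] ((507.0707092285156, 246.0726776123047), (49.94584274291992, 10.014781951904297), 73.15475463867188)
knuckle top [  0.5293   0.3196   0.1139 315.5645 108.2599] 581
door top [  0.5102   0.2566   0.1259 312.186  219.0551] ((508.37493896484375, 250.646484375), (147.3280487060547, 9.992660522460938), 73.08061981201172)
```

```bash
python3 -c "
from station import ctrl
print(ctrl.finish_job())"
```

```text
the job is handed in; nothing more can be done
None
```

I handed the job in at about 25 s: the jar stands on the plate, and the door is down on both pins and closed until it met the stop. I did not measure the lever directly; depth readings put the door shut to within about 1°, so it should be pushed in. No verdict came back.

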